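# Snap the loose mill into the empty clip holder

## Task

One slim electric mill is lying loose on the worktop, and one of the two clip holders is empty. Press the loose mill down into the empty holder's two spring clips until it snaps in and lies fully home, roughly centred lengthwise, either end forward, and let go. Don't drop it in or lean hard on it once it has snapped, and leave the other mill and everything else on the worktop where they are.

Things in the scene. Friction and masses are not known exactly. Their poses are not given: they have to be found in the camera images.
- mill_a: the loose mill: an off-white straight round rod, 33.6 mm in diameter and 220 mm long, 0.2 to 0.33 kg, lying on the worktop (axis 17 mm up); it rolls if pushed sideways. Origin: centre of its lower end face; its z axis runs along the rod to the end with the small push button, and is level at the start.
- mill_a_mid (a point): middle of the loose mill: on its axis, 110 mm from the origin (its balance point; the place to hold it). Axes as the mill's.
- holder_free: the empty clip holder, fixed: wooden base 170 (x) x 66 (y) x 12 mm with two open-topped steel spring clips in line along its x axis, 56 mm either side of its middle, each 16 mm wide (x), 59 mm across (y), 80 mm high; one mill lies along x in both at once. Between the clips the space beside and under the mill is free for fingers, down to the base. Origin: centre of the base's underside; z up.
- holder_free_gap (a point): middle of the narrowest gap between the spring jaws (28 mm wide), 64 mm above the worktop. Pushing a level mill straight down by its middle past here takes about 14 N in all (11 to 18 as friction varies): first felt with the mill's axis about 75 mm above the worktop, peak near 68 mm; then the jaws close over it. Axes as the holder's.
- holder_free_seat (a point): where the middle of a fully seated, centred mill lies in the empty holder: 52 mm above the worktop, over the base's centre; the mill rests there on two grey saddles under the clips. Axes as the holder's.
- mill_b: the other mill, the same as the loose one, already clipped in the other holder; leave it. Origin and axes as for the loose mill.
- holder_taken: the other clip holder, identical, holding the other mill. Origin and axes as for the empty holder. The two holders may stand either way about, left or right.
- garlic_1: bystander: garlic bulb, 54 mm across and 53 mm high; origin under its centre
- lemon_1: bystander: lemon, 83 x 58 x 58 mm; origin under its centre
- candle_1: bystander: small tea light, 38 mm across and 15 mm high; origin under its centre
- tomato_1: bystander: tomato, 77 mm across and 72 mm high; origin under its centre
- mill_b_mid (a point): middle of the other mill, on its axis, 110 mm from its origin
Mind the look-alikes: they are no part of the job. Leave any red look-alike of the holder_free alone.

How it is judged:
By the outcome, as a careful person would: the job done as asked, in the order asked, and still so for the second after the job is handed in, with the robot touching nothing.
It also fails if it takes over 40 s, if anything falls off the work surface, if the arm or the gripper's body presses on something with over 40 N, if the wrist force passes 120 N, or if a joint passes its speed limit or range.

## Robot

A 6-joint arm with a two-finger parallel gripper is mounted at the origin on a cart in front of the work surface, level with it; the furniture and walls round the work are solid. World frame = base frame: x ahead of the robot, y to its left, z up, the work surface at z = 0. Lengths are in mm, angles in rad, forces in N, time in s.
With the tool pointing down it reaches from about 275 to 1000 mm from the base axis. Payload 8.4 kg.
Tool frame: the origin (TCP) lies midway between the tips of the shut fingers; the grasp point (between the pads) lies 19 mm behind it; y points along the fingers, z is the direction in which the jaws open and shut, and the axes are right-handed (so a half turn about y gives the same grasp; the last joint's range is limited). The gripper opens to 85 mm and grips with 20 to 120 N. Pads are 22 mm wide; open, the fingers measure 114 mm over their backs; the gripper's body (76 mm by 85 mm) begins 54 mm behind the grasp point. The pads swing forward as they close: fully open they stand 13 mm farther back than shut.
Start: joints at [1.201, 0.353, 1.633, -0, 1.155, -0.002], TCP at [224.726, 583.203, 231.281] pointing down, gripper open.
Joint ranges: [-2.63, 2.63], [-0.92, 2.1], [0.06, 2.66], [-1.3, 4.44], [0, 2.69], [-3.02, 3.02]. Speed limits (rad/s): [2.22, 2.22, 2.79, 3.14, 3.14, 3.14].

## Interface

Orientations are given as a unit quaternion [w, x, y, z].
In Python, from station import observe, camera, job_done gives the robot as it stands.
- The arm moves only by the shell command python3 -m crank 'ROWS' [OPENING] [FORCE]. ROWS is JSON, a list that holds one entry, the list of rows, each a list of 4 numbers: the shift along the tool's x, y, z in mm, then the turn about the tool's y in rad. A call has 1 to 20 rows; each row is the pose to reach, as a shift and turn from the pose commanded when the call began, along the tool's axes at that moment; what a row does not reach only later rows make up. A row lasts 1/10 s, in which the tool goes at most 50 mm and 8.59 degrees, less where a joint would pass 70% of its speed; a pose out of reach is approached as far as the arm can. A call with a gripper value outside its range is refused whole. OPENING is the opening in per cent of the stroke, from 0 (shut) to 100 (fully open), set as the call begins (- or left out, the last holds). The fingers move at their own pace and stop on an object; FORCE is the grip in N (left out, the last holds). Time passes only in rows, so rows that repeat a pose let the fingers close. It gives the time, the measured TCP pose, the force and the opening at its end, in the units of the state.
- observe(): the state, without advancing time (a new reading comes with each control period).
- camera(name): name is "side" or "top"; returns a dict with "image" (400x640x3 uint8, red, green, blue), "range_z" (400x640 float32, mm along the optical axis (not along the pixel's ray), 0 where there is no reading), "mtx" (3x3 intrinsics, pixels), "extrinsics" (4x4, takes a point from camera to world coordinates). Camera axes: x right, y down, z forward; pixel columns grow to the right and rows downward; lengths in mm; the calibration is good to about 2 mm. A picture is of the moment at which its call begins.
- job_done(): hands the job in, once; it reports no verdict.
The state is a dict: "clock": time; "qpos": joint angles; "dq": joint speeds; "tau": joint torques, N m; "ee_pos": TCP position; "tcp_rot": TCP orientation; "ft_force": force on the tool from outside, world axes, zero at the start; "ft_torque": the same for the moment, N m; "grip_width": finger opening in mm.
Only numpy, scipy, OpenCV 4.12 (cv2) and the standard library are available. Lean on these libraries where they do the work, as an engineer would, in place of code of your own. Each camera call takes 0.05 s, during which the arm holds its last target.

## Working session

There is one attempt and no reset: what is moved stays moved. The work goes in short steps, Python scripts to look and compute and a shell command to move; the robot and the scene stay as the last step left them, time stands still between calls to the robot, and variables do not carry over. Pictures are saved under pics/ and viewed, and the job is handed in when it is done.

```bash
mkdir -p pics; ls; python3 - <<'E'
from station import observe, camera
import cv2, numpy as np
s=observe(); print(s)
for n in("side","top"):
    c=camera(n); cv2.imwrite(f"pics/{n}1.png",c["image"][:,:,::-1]); np.savez(f"{n}1.npz",**c)
    print(c["mtx"],c["extrinsics"])
E
```

```text
pics
{'clock': 0.0, 'qpos': array([ 1.20060016e+00,  3.53618697e-01,  1.63418524e+00, -1.12195687e-05,
        1.15519538e+00, -2.42190684e-03]), 'dq': array([ 2.37265309e-03, -3.10554775e-04, -7.21630394e-04,  2.74478250e-04,
       -4.40626763e-05,  1.87472607e-04]), 'tau': array([-1.21854133e-03, -6.05228233e+01, -3.42068875e+01,  8.03484068e-05,
        9.13031196e-03,  2.30349968e-06]), 'ee_pos': array([224.54612794, 582.73086559, 230.55821284]), 'tcp_rot': array([-0.69469593,  0.69567473, -0.12938322,  0.1292061 ]), 'ft_force': array([-1.06617103, -0.15740378,  0.34441184]), 'ft_torque': array([-0.00349576,  0.01721416,  0.04364618]), 'grip_width': 85.43302032196215}
[[364.38272973   0.         323.79802875]
 [  0.         364.38272973 196.81233397]
 [  0.           0.           1.        ]] [[-9.93434616e-01 -6.88468461e-02  9.13661632e-02  2.96863391e+02]
 [-1.13488970e-01  4.92419351e-01 -8.62927249e-01  1.18820180e+03]
 [ 1.44193528e-02 -8.67630852e-01 -4.96999786e-01  7.30938346e+02]
 [ 0.00000000e+00  0.00000000e+00  0.00000000e+00  1.00000000e+00]]
[[383.2941699    0.         322.97140705]
 [  0.         383.2941699  194.34498502]
 [  0.           0.           1.        ]] [[-1.94241055e-02 -9.93183411e-01  1.14932225e-01  2.83067687e+02]
 [-9.99738740e-01  1.79087091e-02 -1.42031349e-02  2.39680618e+01]
 [ 1.20480302e-02 -1.15178081e-01 -9.93271793e-01  1.25457770e+03]
 [ 0.00000000e+00  0.00000000e+00  0.00000000e+00  1.00000000e+00]]
```

View pics/side1.png

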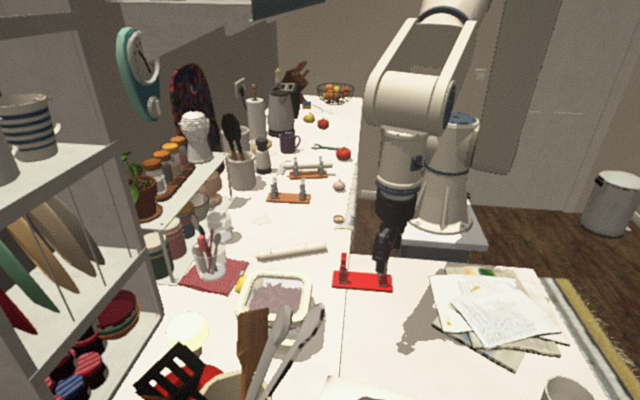

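View pics/top1.png

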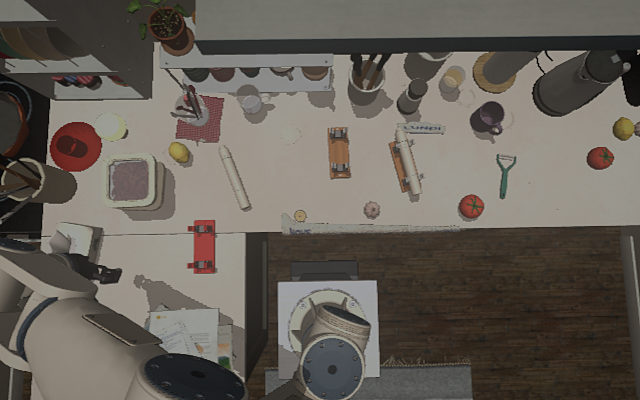

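The side view shows the loose mill at about (291,252) and the empty orange holder at (288,192). The taken holder is behind it at (308,170), and the red decoy is at (362,280), near the gripper. The top view shows the loose mill at (235,178), the empty holder at (340,153), the taken holder at (406,162) and the red decoy at (204,247).

```bash
python3 - <<'E'
import cv2, numpy as np
for n,(x0,y0,x1,y1),k in(("top",(205,110,445,230),3),("side",(225,135,385,275),5)):
    im=np.load(f"{n}1.npz")["image"][y0:y1,x0:x1,::-1]
    cv2.imwrite(f"pics/{n}1c.png",cv2.resize(im,None,fx=k,fy=k,interpolation=cv2.INTER_CUBIC)[:600,:800])
E
cat > h.py <<'E'
import numpy as np, cv2
def load(f):
    d=np.load(f); return d
def ray(c,uv,z):
    "cast pixels to plane world z"
    uv=np.atleast_2d(np.float64(uv)); K=c["mtx"];E=c["extrinsics"]
    d=np.c_[(uv-K[:2,2])/[K[0,0],K[1,1]],np.ones(len(uv))]@E[:3,:3].T
    o=E[:3,3]; return o+d*((z-o[2])/d[:,2])[:,None]
def proj(c,P):
    E=c["extrinsics"];K=c["mtx"]; q=(np.atleast_2d(P)-E[:3,3])@E[:3,:3]
    return q[:,:2]/q[:,2:]*[K[0,0],K[1,1]]+K[:2,2]
def cloud(c):
    r=c["range_z"];K=c["mtx"];E=c["extrinsics"];v,u=np.mgrid[:400,:640]
    p=np.stack([(u-K[0,2])/K[0,0]*r,(v-K[1,2])/K[1,1]*r,r],-1)
    return p@E[:3,:3].T+E[:3,3]
E
python3 - <<'E'
from h import *
c=load("top1.npz");P=cloud(c)
z=P[...,2]
roi=np.zeros((400,640),bool);roi[135:225,205:260]=1
print("table z",np.median(z[150:200,280:310]))
m=roi&(z>8)&(z<60)
n,l,s,_=cv2.connectedComponentsWithStats(m.astype(np.uint8)); 
for i in range(1,n):
    if s[i,4]>30: 
        r=cv2.minAreaRect(np.argwhere(l==i)[:,::-1].astype(np.float32)); print(s[i],r, ray(c,r[0],17),P[l==i].mean(0))
hsv=cv2.cvtColor(c["image"],cv2.COLOR_RGB2HSV)
o=cv2.inRange(hsv,(8,110,80),(20,255,255)); 
n,l,s,_=cv2.connectedComponentsWithStats(o)
for i in range(1,n):
    if s[i,4]>60: print("orange",s[i],cv2.minAreaRect(np.argwhere(l==i)[:,::-1].astype(np.float32)))
E
```

```text
table z -0.9625329070099724
[205 135  13   7  48] ((211.13365173339844, 137.6633758544922), (11.940446853637695, 5.6717119216918945), 5.710593223571777) [[620.92504308 371.14851885  17.        ]] [622.8061692  373.04434785  10.33583691]
[218 145  32  65 682] ((233.05738830566406, 176.86886596679688), (67.00898742675781, 10.405625343322754), 68.62937927246094) [[488.87027431 298.12749742  17.        ]] [485.4521189  295.03666973  28.4908525 ]
[205 220   9   5  36] ((209.0, 222.0), (4.0, 8.0), 90.0) [[343.45758309 374.07557004  17.        ]] [344.15601192 375.20823349  11.74128275]
orange [328 128  22  50 499] ((338.41552734375, 152.0637969970703), (49.26777648925781, 18.908491134643555), 86.633544921875)
orange [389 142  16  50 209] ((398.178466796875, 166.4191131591797), (49.986549377441406, 6.44156551361084), 75.0685806274414)
```

View pics/top1c.png

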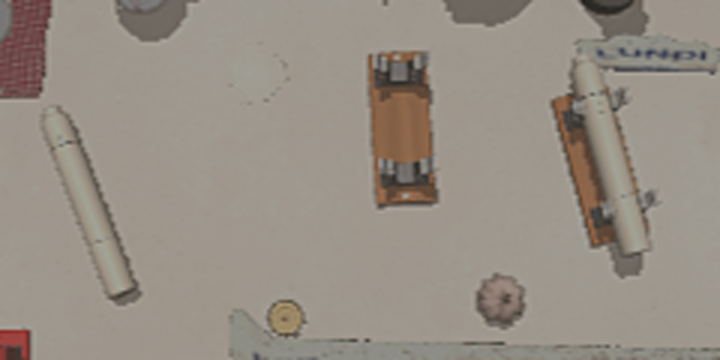

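View pics/side1c.png

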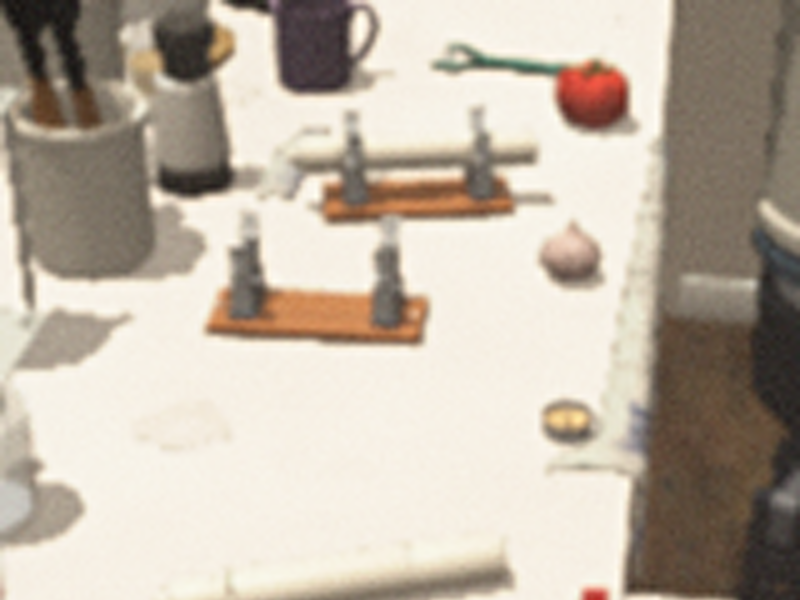

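```bash
python3 - <<'E'
from h import *
c=load("top1.npz");P=cloud(c);z=P[...,2]
im=c["image"]
lab=cv2.cvtColor(im,cv2.COLOR_RGB2LAB).astype(int)
print("lab mill row175:");
for r in (165,175,190): print(r,[tuple(int(a) for a in lab[r,u]) for u in range(218,252,1)]); print([int(a) for a in z[r,218:252]])
s=load("side1.npz");zz=cloud(s)[...,2]
for col in (275,290,310): print(col,[int(a) for a in cv2.cvtColor(s["image"],cv2.COLOR_RGB2GRAY)[238:266,col]],[int(a) for a in zz[238:266,col]])
E
```

```text
lab mill row175:
165 [(160, 129, 134), (159, 129, 134), (160, 129, 134), (160, 129, 134), (162, 129, 134), (149, 129, 134), (137, 129, 135), (150, 130, 136), (161, 129, 136), (164, 127, 135), (167, 125, 136), (167, 125, 136), (163, 128, 136), (157, 129, 137), (148, 129, 136), (132, 129, 136), (101, 129, 135), (135, 130, 133), (163, 130, 134), (161, 130, 134), (160, 129, 134), (159, 129, 134), (160, 129, 134), (160, 129, 134), (160, 129, 134), (159, 130, 134), (159, 130, 134), (159, 130, 134), (159, 129, 135), (159, 130, 134), (160, 129, 134), (160, 129, 134), (160, 129, 134), (160, 130, 134)]
[-1, -2, 0, 2, -1, 23, 28, 24, 34, 28, 31, 30, 31, 28, 29, 22, 11, -2, -3, -2, 0, 0, 0, 2, -3, -1, -1, 0, -3, -1, -4, -2, -3, -2]
175 [(159, 129, 134), (160, 130, 134), (160, 129, 134), (161, 129, 135), (161, 129, 134), (160, 129, 134), (160, 129, 134), (161, 129, 135), (164, 130, 134), (151, 129, 135), (137, 130, 136), (150, 130, 137), (160, 129, 137), (163, 127, 136), (167, 125, 135), (167, 125, 135), (163, 127, 137), (156, 130, 137), (146, 129, 137), (128, 129, 136), (95, 129, 134), (138, 129
[... 1079 characters left out ...]
241, 240, 241, 239, 235, 239, 242, 244, 243, 236, 225, 208, 176, 146, 119, 116, 147, 179, 231, 243, 242, 240, 240] [2, 0, 0, 1, 0, -1, 0, 0, -2, -2, 32, 34, 33, 29, 29, 27, 25, 20, 18, 17, 12, -1, 1, 2, 0, 1, -2, 1]
290 [241, 240, 240, 241, 242, 240, 240, 240, 240, 243, 243, 238, 230, 215, 191, 168, 133, 110, 122, 148, 175, 229, 241, 243, 241, 241, 240, 241] [0, 2, 1, 0, 1, 0, 0, 730, 31, 32, 34, 30, 27, 27, 25, 18, 15, 10, 4, 0, 0, 2, 0, 2, 0, 0, 0, 0]
310 [240, 240, 240, 240, 239, 241, 245, 244, 244, 234, 223, 196, 165, 135, 122, 125, 150, 183, 231, 243, 241, 242, 241, 242, 242, 242, 242, 241] [1, 0, -1, 3, 0, 33, 31, 31, 31, 29, 26, 23, 22, 16, 11, -1, 0, 0, 1, 0, 0, 0, 0, -3, 0, 0, 0, 1]
```

```bash
cat >> h.py <<'E'
def comp(m,seed):
    n,l=cv2.connectedComponents(m.astype(np.uint8)); return l==l[seed[1],seed[0]]
def wrect(c,m,z):
    cn=max(cv2.findContours(m.astype(np.uint8),cv2.RETR_EXTERNAL,cv2.CHAIN_APPROX_NONE)[0],key=cv2.contourArea)[:,0]
    w=ray(c,cn,z)[:,:2].astype(np.float32); r=cv2.minAreaRect(w); b=cv2.boxPoints(r)
    e=[b[1]-b[0],b[2]-b[1]]; e=max(e,key=np.linalg.norm); 
    return np.round(r[0],1),np.round(r[1],1),round(np.degrees(np.arctan2(e[1],e[0]))%180,2)
E
python3 - <<'E'
from h import *
from scipy.spatial.transform import Rotation as R
from station import observe
q=observe()["tcp_rot"]; print(np.round(R.from_quat(q,scalar_first=True).as_matrix(),4))
t=load("top1.npz");s=load("side1.npz")
zt=cloud(t)[...,2];zs=cloud(s)[...,2]
for n,c,z,box,seed in(("top",t,zt,(205,140,260,220),(232,175)),("side",s,zs,(250,235,335,265),(290,248))):
    m=np.zeros((400,640),bool);m[box[1]:box[3],box[0]:box[2]]=1
    m&=(z>6)&(z<60); m=comp(m,seed)
    print("mill",n,wrect(c,m,17),m.sum())
    # axis by line fit of px
    p=np.argwhere(m)[:,::-1].astype(np.float32); w=ray(c,p,17)[:,:2]; 
    mu=w.mean(0); d=np.linalg.svd(w-mu)[2][0] if len(w)<3000 else 0
    pr=(w-mu)@d; print(mu,np.degrees(np.arctan2(d[1],d[0]))%180,pr.min(),pr.max(), mu+d*(pr.min()+pr.max())/2)
    hsv=cv2.cvtColor(c["image"],cv2.COLOR_RGB2HSV)
    o=cv2.inRange(hsv,(5,90,60),(22,255,255))
    o=cv2.morphologyEx(o,cv2.MORPH_CLOSE,np.ones((5,5)))
    nn,l,st,ce=cv2.connectedComponentsWithStats(o)
    for i in range(1,nn):
        if st[i,4]>60: 
            w=wrect(c,l==i,12)
            if 140<w[1].max()<220: print("  orange",st[i],w)
E
```

```text
[[ 9.331e-01 -4.000e-04  3.596e-01]
 [-3.596e-01 -1.100e-03  9.331e-01]
 [ 0.000e+00 -1.000e+00 -1.200e-03]]
mill top (array([489.5, 299.1]), array([222.6,  34.9]), np.float32(21.13)) 685
[487.10661909 297.56341449] 21.29971744420274 -114.10671106015839 108.50068789279015 [489.71816542 298.58159901]
  orange [147   7  47  49 622] (array([1001.2,  514.1]), array([192.4, 119.4]), np.float32(38.57))
  orange [473  52  43  41 577] (array([ 829.6, -576.3]), array([144.5, 120.8]), np.float32(39.76))
  orange [328 127  22  51 668] (array([567.2, -47.1]), array([168. ,  63.6]), np.float32(2.2))
  orange [389 142  21  50 322] (array([ 516.2, -246.1]), array([167.8,  26.5]), np.float32(13.68))
  orange [527 283  50  13 288] (array([ 109.3, -717.9]), array([157.6,  37.5]), np.float32(88.81))
  orange [454 323  47  11 240] (array([  -5.2, -470.3]), array([ 27.9, 145.9]), np.float32(91.02))
mill side (array([490.4, 297.5]), array([224. ,  53.3]), np.float32(21.21)) 731
[492.10784633 298.10991742] 21.732431096258136 -113.90094763266504 110.15103985373065 [490.36615828 297.41567335]
  orange [336 147  14  14  75] (array([ 388.6, -511.2]), array([ 66.2, 166. ]), np.float32(90.35))
  orange [290 171  38   8 226] (array([ 520.8, -252.3]), array([164.2,  69.4]), np.float32(13.66))
  orange [266 193  44  11 311] (array([567.4, -35.9]), array([165.5,  70.4]), np.float32(2.04))
```

```bash
python3 - <<'E'
from h import *
t=load("top1.npz");s=load("side1.npz")
a=np.radians(2.1);Rz=np.array([[np.cos(a),np.sin(a)],[-np.sin(a),np.cos(a)]])
for n,c in(("top",t),("side",s)):
    P=cloud(c).reshape(-1,3)
    L=(P[:,:2]-[567.5,-47])@Rz.T
    k=(abs(L[:,0])<110)&(abs(L[:,1])<60)&(P[:,2]<130)
    L=L[k];z=P[k,2]
    b=(z>7)&(z<20); print(n,"base",b.sum(),L[b].min(0),L[b].max(0),np.percentile(L[b],[3,97],axis=0).round(1).tolist())
    for lo,hi in((24,100),(62,100)):
      for sg in(-1,1):
        j=(z>lo)&(z<hi)&(L[:,0]*sg>20); print(" clip",sg,lo,j.sum(),L[j].mean(0).round(1),np.percentile(L[j],[2,98],axis=0).round(1).tolist(),z[j].max().round())
c=t;im=c["image"][120:190,315:365,::-1];cv2.imwrite("pics/hc.png",cv2.resize(im,None,fx=8,fy=8,interpolation=cv2.INTER_NEAREST))
P=cloud(c);print(P[126:182:1,328:352,2].round().astype(int).tolist().__str__().replace("],","],\n"))
E
```

```text
top base 709 [-96.32288784 -53.4862178 ] [102.11158162  34.28197078] [[-81.5, -29.9], [80.0, 32.8]]
 clip -1 24 130 [-56.8   1.1] [[-66.9, -26.7], [-44.9, 29.4]] 82.0
 clip 1 24 137 [54.5  0.5] [[44.9, -27.3], [65.0, 29.1]] 85.0
 clip -1 62 51 [-55.9   1.3] [[-63.3, -26.8], [-48.5, 29.5]] 82.0
 clip 1 62 53 [55.9 -0.2] [[48.0, -27.7], [63.2, 29.6]] 85.0
side base 329 [-81.42804739 -32.36274487] [87.63515129 41.0194473 ] [[-77.3, -25.9], [83.0, 36.3]]
 clip -1 24 108 [-53.9   8. ] [[-63.6, -26.2], [-44.6, 30.2]] 83.0
 clip 1 24 112 [57.2  7. ] [[48.1, -26.1], [66.5, 30.2]] 83.0
 clip -1 62 42 [-52.9  -2.6] [[-60.2, -27.0], [-45.3, 33.9]] 83.0
 clip 1 62 45 [58.7  0.3] [[50.8, -26.9], [67.0, 30.0]] 83.0
[[-3, -3, 0, -4, -2, -2, -6, -3, 2, 2, 1, -1, 0, -5, 1, -4, -3, 0, -6, -1, 0, -1, 2, -4],
 [-2, -3, 2, -6, 3, -2, 0, -2, -2, -1, 7, 8, 12, 13, 9, 7, 12, 11, 82, 82, 0, -1, 1, -2],
 [10, 84, 78, 12, 11, 14, 12, 11, 13, 17, 12, 9, 12, 12, 12, 65, 73, 73, 1255, 82, -1, -3, -3, 1],
 [15, 78, 80, 73, 65, 64, 8, 11, 17, 10, 13, 16, 12, 12, 63, 67, 68, 69, 79, 79, 0, 3, -3, -3],
 [15, 82, 75, 
[... 4149 characters left out ...]
15, 14, 18, 1255, 10, 6, 12, 11, 10, 13, 12, 11, 9, -2, 0],
 [2, 2, 10, 10, 15, 13, 12, 8, 12, 9, 11, 12, 10, 12, 9, 11, 12, 6, 15, 15, 10, 10, -4, -3],
 [-1, -1, 12, 12, 13, 11, 13, 12, 10, 11, 11, 14, 11, 10, 14, 9, 10, 12, 10, 9, 13, 9, -5, -2],
 [-3, -6, 8, 9, 11, 9, 7, 6, 8, 8, 9, 10, 12, 11, 13, 7, 6, 9, 9, 2, 6, -3, 1, -5],
 [-5, -2, 3, 7, -6, -1, -2, -3, -3, -1, -2, -1, -2, 2, 3, 1, -5, -1, 0, 1, 2, -2, 1, -5],
 [-2, 3, -1, 1, -3, -2, -4, -2, -4, 0, -2, -2, 0, -5, -1, -1, -2, -1, 2, -2, 1, -2, -4, 5],
 [-2, -1, -3, 1255, 2, -4, -2, -1, -3, -1, -3, -1, -1, 0, -3, 3, -1, 0, -3, -3, 2, 0, -5, 4],
 [0, 2, -2, 3, -5, 0, -5, -5, -8, -1, -2, -2, -5, -3, -3, 1, -1, 2, 2, -3, -1, -1, -3, -2]]
```

View pics/hc.png

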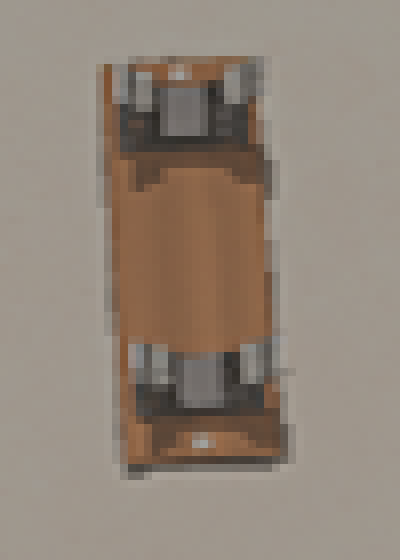

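```bash
cat >> h.py <<'E'
from scipy.spatial.transform import Rotation as Ro
def rel(tgt,zdir_deg):
    from station import observe
    s=observe(); M=Ro.from_quat(s["tcp_rot"],scalar_first=True).as_matrix()
    d=M.T@(np.array(tgt)-s["ee_pos"]); y=np.degrees(np.arctan2(M[1,2],M[0,2]))
    dy=(zdir_deg-y+180)%360-180
    print("t",round(s["clock"],2),"pos",s["ee_pos"].round(1),"yaw",round(y,2),"tilt",M[:,1].round(3),"q",s["qpos"].round(2),"F",s["ft_force"].round(1),"w",round(s["grip_width"],1))
    print("shift",d.round(1),"turn",round(-np.radians(dy),4))
E
python3 -c "
from h import *
rel((490,298.1,120),111.3)"
```

```text
t 0.1 pos [224.6 582.8 230.6] yaw 68.92 tilt [-0.    -0.001 -1.   ] q [ 1.2   0.35  1.63 -0.    1.16 -0.  ] F [ 1.   0.1 -1. ] w 85.6
shift [ 350.   110.8 -170.1] turn -0.7396
```

```bash
python3 -m crank '[[[35,0,-17,-0.07],[70,0,-34,-0.15],[105,0,-51,-0.23],[140,0,-68,-0.31],[175,0,-85,-0.39],[210,0,-102,-0.47],[245,5,-119,-0.55],[280,15,-136,-0.63],[315,40,-153,-0.70],[350,70,-170,-0.74],[350,100,-170,-0.74],[350,111,-170,-0.74],[350,111,-170,-0.74]]]' 100 60; python3 - <<'E'
from h import *
from station import camera
rel((490,298.1,3),111.3)
for n in("top","side"):
    c=camera(n); np.savez(n+"2.npz",**c)
    x0,y0=(160,100) if n=="top" else (200,100)
    cv2.imwrite(f"pics/{n}2.png",cv2.resize(c["image"][y0:y0+180,x0:x0+240,::-1],None,fx=3,fy=3))
E
```

```text
clock: 1.4
ee_pos: [488.9, 298.2, 118.7]
tcp_rot: [-0.694, 0.695, 0.129, -0.132]
ft_force: [-0.1, 0.5, 0.8]
grip_width: 85.3
t 1.4 pos [488.9 298.2 118.7] yaw 111.31 tilt [-0.003 -0.002 -1.   ] q [ 0.54  0.41  1.84  0.    0.9  -1.4 ] F [-0.1  0.5  0.8] w 85.3
shift [  1.4 115.7  -0.4] turn 0.0002
```

View pics/side2.png

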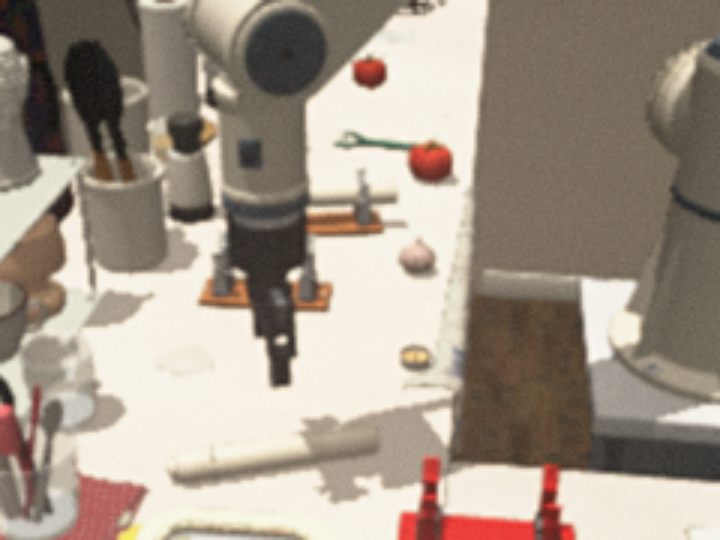

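View pics/top2.png

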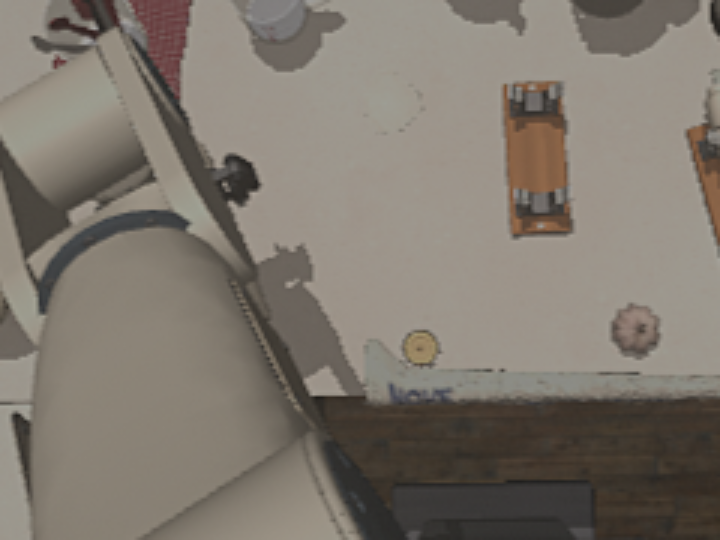

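The side view shows the gripper above the mill, with the near finger's tip at about px (293,227) and the mill spanning px (257,256) to (326,245). The top view of the mill is blocked by the arm. The holder and the other objects haven't moved.

```bash
python3 -c "
from h import *
c=load('side2.npz')
z=np.array([np.cos(np.radians(111.3)),np.sin(np.radians(111.3)),0])
for h in (42,50): print(proj(c,np.array([[488.9,298.2,131.7],[488.9,298.2,131.7]])+np.array([[h],[-h]])*z))
print(proj(c,[[490,298.1,17]]))"; python3 -m crank '[[[1,40,0,0],[1,80,0,0],[1,100,0,0],[1,110,0,0],[1,115,0,0],[1,115,0,0],[1,115,0,0]]]' 100 60; python3 -c "
from h import *
rel((490,298.1,3),111.3)"
```

```text
[[293.3130245  227.66793441]
 [288.24812203 212.48932956]]
[[293.83106738 229.22041607]
 [287.79876765 211.14269504]]
[[291.48426387 250.4313762 ]]
clock: 2.2
ee_pos: [492.0, 299.8, 6.7]
tcp_rot: [0.695, -0.695, -0.132, 0.13]
ft_force: [-0.5, 0.6, -0.6]
grip_width: 85.4
t 2.2 pos [492.  299.8   6.7] yaw 111.34 tilt [ 0.002  0.001 -1.   ] q [ 0.54  0.58  1.88  0.    0.68 -1.4 ] F [-0.5  0.6 -0.6] w 85.4
shift [-2.5  3.7 -0.9] turn 0.0006
```

```bash
python3 -m crank '[[[-1,1,0,0],[-1,1,0,0],[-1,1,0,0],[-1,1,0,0]]]' 100 60; python3 -m crank '[[[0,0,0,0],[0,0,0,0],[0,0,0,0],[0,0,0,0],[0,0,0,0],[0,0,0,0],[0,0,0,0],[0,0,0,0]]]' 0 60;  python3 -c "
from h import *
rel((490,298.1,3),111.3)"
```

```text
clock: 2.6
ee_pos: [490.3, 298.7, 4.5]
tcp_rot: [0.695, -0.695, -0.131, 0.131]
ft_force: [0.1, -0.3, 0.5]
grip_width: 85.6
clock: 3.4
ee_pos: [490.3, 298.7, 4.5]
tcp_rot: [-0.695, 0.695, 0.131, -0.131]
ft_force: [-2.4, -1.3, 5.6]
grip_width: 31.8
t 3.4 pos [490.3 298.7   4.5] yaw 111.33 tilt [ 0.  0. -1.] q [ 0.54  0.58  1.89 -0.    0.68 -1.4 ] F [-2.4 -1.3  5.6] w 31.8
shift [-0.5  1.5 -0.5] turn 0.0004
```

```bash
python3 -m crank '[[[0,0,0,0],[0,0,0,0],[0,0,0,0],[0,2,0,0],[0,3.5,0,0],[0,3.5,0,0]]]' 60 60; python3 -m crank '[[[0,0,0,0],[0,0,0,0],[0,0,0,0],[0,0,0,0],[0,0,0,0],[0,0,0,0],[0,0,0,0]]]' 0 60;  python3 -c "
from h import *
rel((490,298.1,3),111.3)"
```

```text
clock: 4.0
ee_pos: [490.0, 298.6, 0.5]
tcp_rot: [-0.695, 0.695, 0.131, -0.131]
ft_force: [-0.6, 0.6, -0.4]
grip_width: 51.3
clock: 4.7
ee_pos: [490.2, 298.7, 1.0]
tcp_rot: [0.695, -0.695, -0.131, 0.131]
ft_force: [-1.1, -0.9, 6.1]
grip_width: 32.1
t 4.7 pos [490.2 298.7   1. ] yaw 111.33 tilt [-0.  0. -1.] q [ 0.54  0.58  1.89  0.    0.67 -1.4 ] F [-1.1 -0.9  6.1] w 32.1
shift [-0.4 -2.  -0.5] turn 0.0005
```

```bash
python3 -m crank '[[[0,-5,0,0],[0,-15,0,0],[0,-35,0,0],[0,-65,0,0],[0,-95,0,0],[0,-125,0,0],[0,-140,0,0],[0,-140,0,0],[0,-140,0,0]]]' - 70;  python3 - <<'E'
from h import *
from station import camera
rel((569,-45.8,140),92.0)
c=camera("side");cv2.imwrite("pics/side3.png",cv2.resize(c["image"][100:280,200:440,::-1],None,fx=3,fy=3)); np.savez("side3.npz",**c)
E
```

```text
clock: 5.6
ee_pos: [490.0, 298.6, 140.7]
tcp_rot: [0.695, -0.695, -0.131, 0.131]
ft_force: [-0.5, 0.8, -2.2]
grip_width: 31.8
t 5.6 pos [490.  298.6 140.7] yaw 111.33 tilt [ 0.  0. -1.] q [ 0.54  0.38  1.82 -0.    0.94 -1.4 ] F [-0.5  0.8 -2.2] w 31.8
shift [ -51.6    0.7 -349.6] turn 0.3373
```

View pics/side3.png

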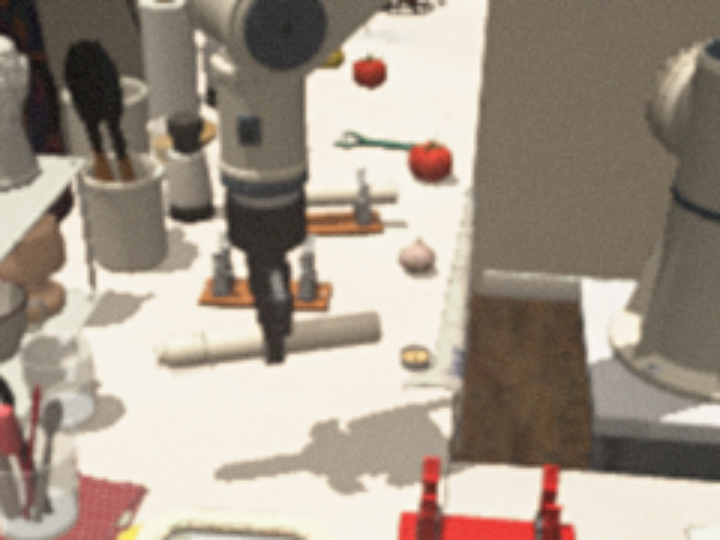

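The mill is held at mid-length: it spans crop x 158–380 and the finger is at 273. I'll check that it's level and measure its height in the grip.

```bash
python3 - <<'E'
from h import *
c=load("side3.npz"); a=np.radians(21.33);d=np.array([np.cos(a),np.sin(a),0])
P=cloud(c).reshape(-1,3); q=P-[490,298.6,0]; s=q@d; n=q@np.array([-d[1],d[0],0])
for lo,hi in((-115,-70),(-70,-25),(25,70),(70,115)):
    k=(s>lo)&(s<hi)&(abs(n)<25)&(P[:,2]>110)&(P[:,2]<185); 
    print(lo,k.sum(),s[k].min().round(1),s[k].max().round(1),"top z",np.percentile(P[k,2],[90,97]).round(1),"n",n[k].min().round(1),n[k].max().round(1))
    A=np.c_[2*n[k],2*P[k,2],np.ones(k.sum())]; x=np.linalg.lstsq(A,n[k]**2+P[k,2]**2,rcond=None)[0]; print("circle n,z,r",x[:2].round(1),np.sqrt(x[2]+x[0]**2+x[1]**2).round(1))
E
```

```text
-115 135 -107.4 -70.0 top z [173.  174.4] n -8.4 19.7
circle n,z,r [  2.1 158.4] 14.4
-70 165 -69.6 -25.8 top z [172.9 173.8] n -6.6 19.4
circle n,z,r [  2.2 158.6] 14.2
25 181 25.2 69.9 top z [173.4 174.3] n -9.0 19.2
circle n,z,r [  2.  158.5] 14.5
70 156 70.3 111.5 top z [172.6 174.3] n -7.2 19.3
circle n,z,r [  4.2 160. ] 12.0
```

```bash
python3 -c "
from h import *
rel((568.5,-46.4,140),92.0)"; python3 -m crank '[[[-3,0,-20,0.02],[-8,0,-55,0.05],[-14,0,-95,0.09],[-20,0,-135,0.13],[-26,0,-175,0.17],[-32,0,-215,0.21],[-38,0,-255,0.25],[-43,0,-295,0.29],[-48,0,-325,0.32],[-51,0,-345,0.335],[-52,0,-350,0.338],[-52,0,-350,0.338],[-52,0,-350,0.338],[-52,0,-350,0.338]]]';python3 - <<'E'
from h import *
from station import camera
rel((568.5,-46.4,100),92.0)
for n in("top","side"):
    c=camera(n); np.savez(n+"4.npz",**c)
    x0,y0=(230,80) if n=="top" else (200,80)
    cv2.imwrite(f"pics/{n}4.png",cv2.resize(c["image"][y0:y0+180,x0:x0+240,::-1],None,fx=3,fy=3))
E
```

```text
t 5.65 pos [489.6 298.3 140. ] yaw 111.33 tilt [-0.001 -0.001 -1.   ] q [ 0.54  0.38  1.83  0.    0.94 -1.4 ] F [-0.6 -0.2 -2.3] w 31.3
shift [-5.180e+01  1.000e-01 -3.498e+02] turn 0.3373
clock: 7.05
ee_pos: [568.6, -45.1, 140.4]
tcp_rot: [0.707, -0.707, -0.012, 0.013]
ft_force: [-0.6, 0.4, -3.0]
grip_width: 31.5
t 7.05 pos [568.6 -45.1 140.4] yaw 92.03 tilt [-0.001  0.    -1.   ] q [-0.08  0.37  1.83  0.    0.94 -1.69] F [-0.6  0.4 -3. ] w 31.5
shift [-0.1 40.4 -1.3] turn 0.0005
```

View pics/side4.png

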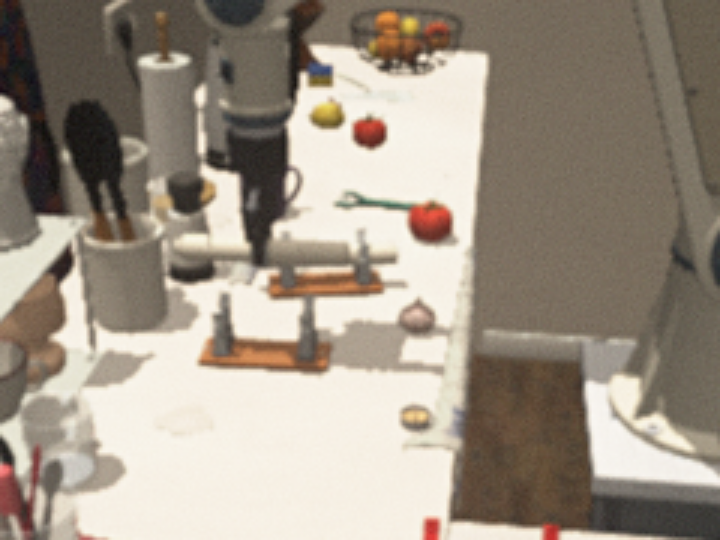

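View pics/top4.png

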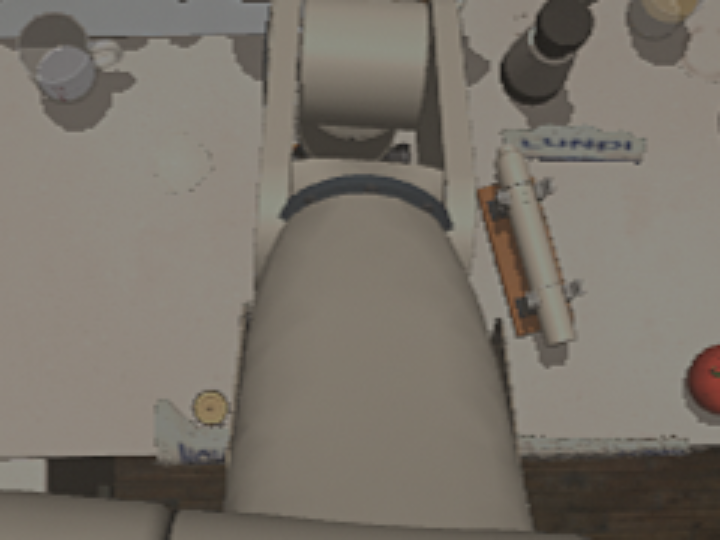

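In the side view the mill hangs above the empty holder: mill at crop (175–352, 248), clips at (222,325) and (308,330). The top view is blocked. I'll measure the mill against the clips using the one side camera.

```bash
python3 - <<'E'
from h import *
c=load("side4.npz"); a=np.radians(2.0);d=np.array([np.cos(a),np.sin(a),0]);e=np.array([-d[1],d[0],0])
P=cloud(c).reshape(-1,3); q=P-[568.5,-46.4,0]; s=q@d; n=q@e;z=P[:,2]
for lo,hi in((-125,-65),(-65,-25),(25,65),(65,125)):
    k=(s>lo)&(s<hi)&(abs(n)<30)&(z>125)&(z<185)
    A=np.c_[2*n[k],2*z[k]]; 
    # fixed radius circle fit
    from scipy.optimize import least_squares
    f=least_squares(lambda x:np.hypot(n[k]-x[0],z[k]-x[1])-16.8,[0,157],loss="soft_l1"); print("mill",lo,k.sum(),s[k].min().round(1),s[k].max().round(1),f.x.round(1))
for sg in(-1,1):
  for lo,hi in((20,60),(60,90),(72,90)):
    j=(z>lo)&(z<hi)&(s*sg>30)&(s*sg<85)&(abs(n)<45); print("clip",sg,lo,j.sum(),np.percentile(s[j],[3,97]).round(1),np.percentile(n[j],[2,98]).round(1),np.sort(n[j])[:4].round(1),np.sort(n[j])[-4:].round(1),z[j].max().round(1))
b=(z>8)&(z<16)&(abs(s)<100)&(abs(n)<50);print("base",np.percentile(s[b],[2,98]).round(1),np.percentile(n[b],[2,98]).round(1))
# near jaw outer face y: per-clip median of largest n cluster
for sg in(-1,1):
    j=(z>30)&(z<80)&(s*sg>30)&(s*sg<85)&(abs(n)<45)
    print(np.histogram(n[j],bins=np.arange(-40,44,4)))
E
```

```text
mill -125 106 -107.0 -65.3 [  0.8 156.9]
mill -65 88 -64.8 -26.0 [  1.1 157. ]
mill 25 90 25.3 64.2 [  1.3 157. ]
mill 65 97 65.6 111.2 [  0.9 156.2]
clip -1 20 66 [-64.3 -45.8] [-24.   30.1] [-27.8 -24.5 -22.7 -22.4] [28.  29.8 30.3 30.7] 59.9
clip -1 60 46 [-61.  -45.9] [-28.4  31.1] [-29.5 -28.3 -27.9 -27.3] [28.3 28.7 31.  31.9] 82.3
clip -1 72 23 [-59.9 -47.3] [-29.   31.5] [-29.5 -28.3 -27.9 -27.3] [28.3 28.7 31.  31.9] 82.3
clip 1 20 71 [47.7 63.8] [-23.5  31.2] [-24.9 -24.5 -22.  -21.4] [30.3 30.8 31.4 31.8] 59.5
clip 1 60 47 [50.5 65.4] [-26.5  30. ] [-26.9 -26.5 -26.3 -26.2] [29.  29.6 29.9 31.1] 83.7
clip 1 72 22 [51.5 64.8] [-26.7  30.6] [-26.9 -26.5 -26.3 -26.2] [28.9 29.  29.9 31.1] 83.7
base [-79.6  83.1] [-29.8  36.4]
(array([ 0,  0,  0,  6,  8, 11,  6,  2,  2,  1,  0,  1,  0,  1, 10, 15, 23,
        4,  0,  0]), array([-40, -36, -32, -28, -24, -20, -16, -12,  -8,  -4,   0,   4,   8,
        12,  16,  20,  24,  28,  32,  36,  40]))
(array([ 0,  0,  0,  6,  8, 11,  7,  3,  4,  1,  0,  1,  1,  1,  3, 17, 20,
        9,  0,  0]), array([-40, -36, -32, -28, -24, -20, -16, -12,  -8,  -4,   0,   4,   8,
        12,  16,  20,  24,  28,  32,  36,  40]))
```

The mill and clips agree to within about 0.5 mm both sideways and lengthwise, and they're parallel. Next I'll descend to just above first contact.

```bash
python3 -m crank '[[[0,25,0,0],[0,50,0,0],[0,65,0,0],[0,73,0,0],[0,76,0,0],[0,76,0,0],[0,76,0,0]]]' - 80; python3 -m crank '[[[0,2,0,0],[0,4,0,0],[0,6,0,0],[0,8,0,0],[0,8,0,0]]]'; python3 -c "
from h import *
rel((568.5,-45,35.5),92.0)"
```

```text
clock: 7.85
ee_pos: [569.7, -46.3, 65.6]
tcp_rot: [-0.707, 0.707, 0.013, -0.012]
ft_force: [0.0, -0.2, -0.9]
grip_width: 31.5
clock: 8.35
ee_pos: [569.6, -46.0, 57.4]
tcp_rot: [0.707, -0.707, -0.012, 0.012]
ft_force: [-0.4, 2.3, 4.2]
grip_width: 31.4
t 8.35 pos [569.6 -46.   57.4] yaw 91.96 tilt [ 0.001  0.    -1.   ] q [-0.08  0.49  1.88  0.    0.77 -1.69] F [-0.4  2.3  4.2] w 31.4
shift [-1.1 21.9  1.1] turn -0.0007
```

```bash
python3 -m crank '[[[0,1,0.5,0],[0,2,0.5,0],[0,3,0.5,0],[0,4,0.5,0],[0,4,0.5,0]]]'; python3 -m crank '[[[0,1,0,0],[0,2,0,0],[0,3,0,0],[0,4,0,0],[0,4,0,0]]]';  python3 -c "
from h import *
rel((568.5,-45,35.5),92.0)"
```

```text
clock: 8.85
ee_pos: [570.7, -45.8, 54.4]
tcp_rot: [-0.707, 0.707, 0.013, -0.011]
ft_force: [-1.7, 0.7, 11.8]
grip_width: 31.3
clock: 9.35
ee_pos: [571.1, -45.8, 50.3]
tcp_rot: [-0.707, 0.707, 0.014, -0.011]
ft_force: [0.6, 1.4, 9.0]
grip_width: 31.4
t 9.35 pos [571.1 -45.8  50.3] yaw 91.96 tilt [ 0.004 -0.    -1.   ] q [-0.08  0.5   1.88  0.    0.76 -1.69] F [0.6 1.4 9. ] w 31.4
shift [-2.6 14.8  0.9] turn -0.0007
```

```bash
python3 -m crank '[[[0,1,0,0],[0,2,0,0],[0,3,0,0],[0,4,0,0],[0,5,0,0],[0,5,0,0]]]'; python3 -m crank '[[[0,1,0,0],[0,2,0,0],[0,3,0,0],[0,4,0,0],[0,5,0,0],[0,6,0,0],[0,6,0,0]]]';  python3 - <<'E'
from h import *
from station import camera
rel((568.5,-45,35.5),92.0)
c=camera("side");np.savez("side5.npz",**c);cv2.imwrite("pics/side5.png",cv2.resize(c["image"][130:230,230:350,::-1],None,fx=6,fy=6,interpolation=cv2.INTER_CUBIC))
E
```

```text
clock: 9.95
ee_pos: [570.3, -45.8, 44.4]
tcp_rot: [-0.707, 0.707, 0.013, -0.011]
ft_force: [3.2, -0.0, 2.6]
grip_width: 31.4
clock: 10.65
ee_pos: [568.4, -45.7, 37.3]
tcp_rot: [0.707, -0.707, -0.012, 0.013]
ft_force: [0.4, -0.2, -2.2]
grip_width: 31.3
t 10.65 pos [568.4 -45.7  37.3] yaw 91.95 tilt [-0.001  0.    -1.   ] q [-0.08  0.52  1.89  0.    0.73 -1.69] F [ 0.4 -0.2 -2.2] w 31.3
shift [0.2 1.8 0.7] turn -0.0009
```

View pics/side5.png

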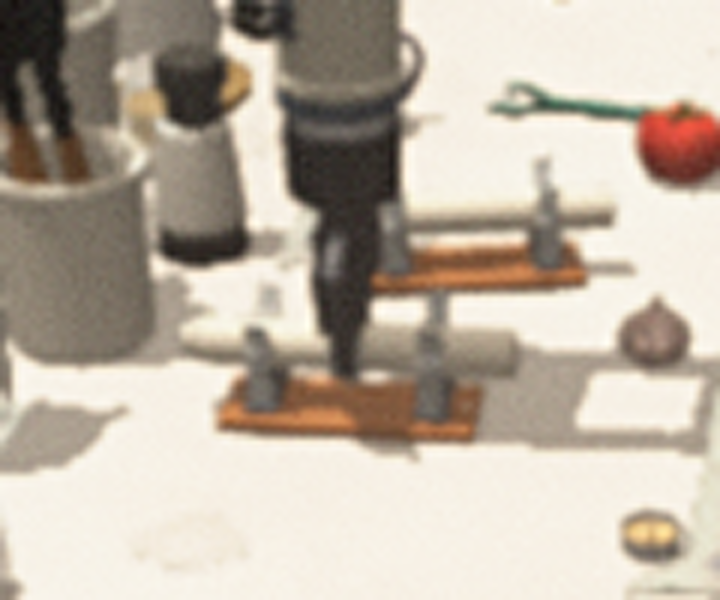

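The mill is between the jaws of both clips (crop 185–515, y≈345), and the force is down to about its own weight. I'll lower the last couple of millimetres until it touches.

```bash
python3 -m crank '[[[0,0.7,0,0],[0,0.7,0,0],[0,0.7,0,0]]]'; python3 -m crank '[[[0,0.7,0,0],[0,0.7,0,0],[0,0.7,0,0]]]'
```

```text
clock: 11.0
ee_pos: [569.0, -45.7, 37.1]
tcp_rot: [-0.707, 0.707, 0.012, -0.012]
ft_force: [0.5, 0.1, -1.9]
grip_width: 30.8
clock: 11.3
ee_pos: [569.0, -45.7, 36.4]
tcp_rot: [-0.707, 0.707, 0.012, -0.012]
ft_force: [-0.4, 0.5, -1.6]
grip_width: 31.3
```

```bash
python3 -m crank '[[[0,0.7,0,0],[0,0.7,0,0],[0,0.7,0,0]]]'; python3 -m crank '[[[0,0.7,0,0],[0,0.7,0,0],[0,0.7,0,0]]]'
```

```text
clock: 11.6
ee_pos: [569.1, -45.7, 36.3]
tcp_rot: [0.707, -0.707, -0.012, 0.012]
ft_force: [-2.5, -0.5, 5.1]
grip_width: 31.2
clock: 11.9
ee_pos: [569.1, -45.7, 36.2]
tcp_rot: [-0.707, 0.707, 0.012, -0.012]
ft_force: [-4.7, -0.7, 14.3]
grip_width: 31.1
```

The height has stopped changing and the force is rising, so it's on the saddles. I'll relieve the load, then open.

```bash
python3 -m crank '[[[0,-1.2,0,0],[0,-1.2,0,0],[0,-1.2,0,0]]]'; python3 -m crank '[[[0,0,0,0],[0,0,0,0],[0,0,0,0],[0,0,0,0],[0,0,0,0],[0,0,0,0],[0,0,0,0]]]' 75
```

```text
clock: 12.2
ee_pos: [569.2, -45.7, 36.3]
tcp_rot: [-0.707, 0.707, 0.012, -0.012]
ft_force: [0.1, -0.3, 2.7]
grip_width: 31.1
clock: 12.9
ee_pos: [569.0, -45.7, 36.2]
tcp_rot: [-0.707, 0.707, 0.012, -0.012]
ft_force: [0.2, -0.5, -0.1]
grip_width: 63.6
```

```bash
python3 -m crank '[[[0,-10,0,0],[0,-25,0,0],[0,-50,0,0],[0,-80,0,0],[0,-120,0,0],[0,-160,0,0],[0,-190,20,0],[-10,-190,60,0],[-20,-190,105,0],[-30,-190,150,0],[-40,-190,195,0],[-50,-190,240,0],[-60,-190,285,0],[-60,-190,300,0],[-60,-190,300,0],[-60,-190,300,0]]]'; python3 - <<'E'
from h import *
from station import camera,observe
print(observe()["ft_force"])
for n in("top","side"):
    c=camera(n); np.savez(n+"6.npz",**c)
    x0,y0,w,h,k=(290,100,160,120,5) if n=="top" else (230,130,120,100,6)
    cv2.imwrite(f"pics/{n}6.png",cv2.resize(c["image"][y0:y0+h,x0:x0+w,::-1],None,fx=k,fy=k,interpolation=cv2.INTER_CUBIC))
    a=np.radians(2.0);d=np.array([np.cos(a),np.sin(a),0]);e=np.array([-d[1],d[0],0])
    P=cloud(c).reshape(-1,3); q=P-[568.5,-46,0]; s=q@d; m=q@e;z=P[:,2]
    from scipy.optimize import least_squares
    for lo,hi in((-125,-68),(-44,0),(0,44),(68,125)):
        k=(s>lo)&(s<hi)&(abs(m)<30)&(z>42)&(z<90)
        f=least_squares(lambda x:np.hypot(m[k]-x[0],z[k]-x[1])-16.8,[0,52],loss="soft_l1"); print(n,lo,k.sum(),s[k].min().round(1),s[k].max().round(1),f.x.round(1))
E
```

```text
clock: 14.5
ee_pos: [499.0, 251.5, 226.8]
tcp_rot: [-0.707, 0.707, 0.013, -0.012]
ft_force: [0.4, -0.9, 0.1]
grip_width: 64.2
[ 0.42927784 -0.89764055  0.12341919]
top -125 147 -110.5 -68.4 [ 0.4 51.4]
top -44 143 -43.7 -0.5 [ 0.2 51.6]
top 0 142 0.2 43.9 [ 0.4 51.5]
top 68 111 68.1 109.6 [-0.1 50.6]
side -125 85 -107.0 -68.0 [-0.3 52.3]
side -44 75 -42.9 -1.4 [-0.5 51.5]
side 0 60 1.6 43.3 [ 1.  52.1]
side 68 81 68.6 110.1 [-0.2 50.9]
```

View pics/top6.png

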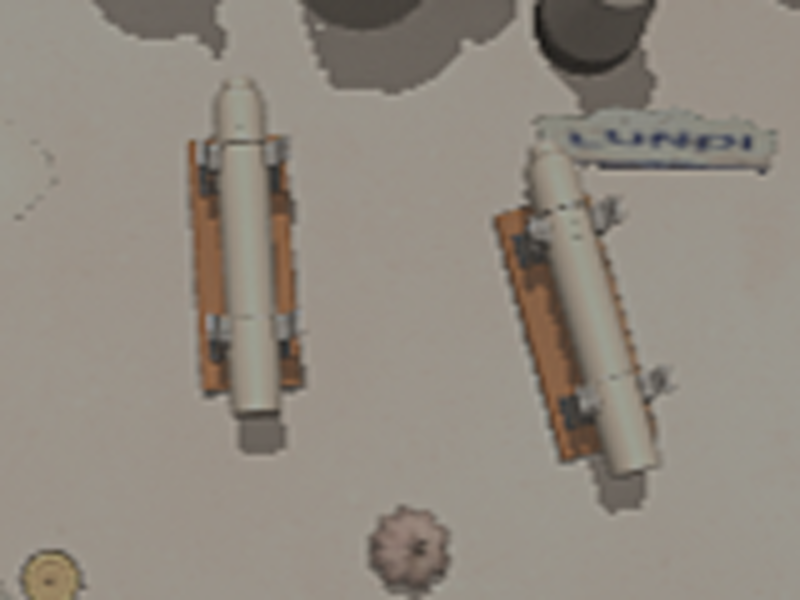

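View pics/side6.png

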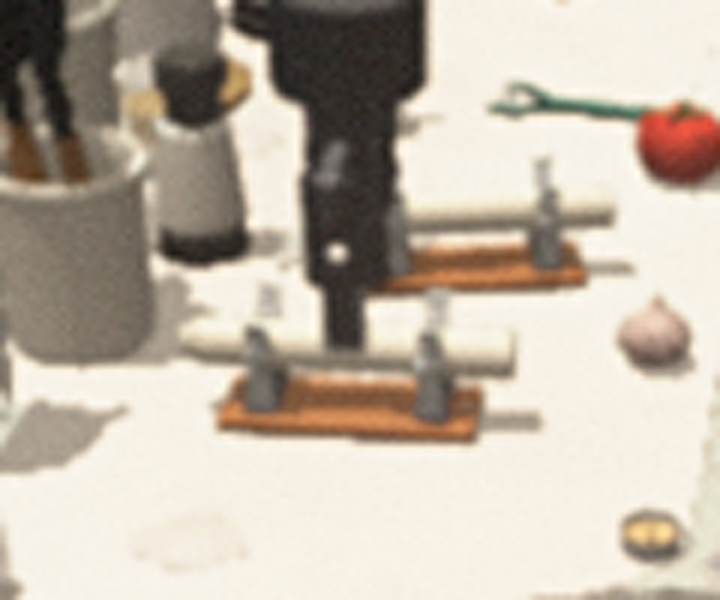

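The mill sits centred in both clips. Its fitted axis is about 51.5 mm high at all four sections and its ends are at −110 and +110 mm. The neighbouring holder, garlic and candle look as they did, and the gripper is well clear.

```bash
python3 -c "
from h import *
a=load('top1.npz')['image'];b=load('top6.npz')['image']
d=cv2.absdiff(a,b).max(2)
for n,(x,y,w,h) in dict(mill_b=(385,125,45,75),garlic=(362,198,22,20),candle=(292,208,16,14),tomato=(455,190,34,30),lemon=(168,140,22,24)).items(): print(n,(d[y:y+h,x:x+w]>40).sum())
from station import job_done
print(job_done())"
```

```text
mill_b 0
garlic 0
candle 0
tomato 0
lemon 371
the job is handed in; nothing more can be done
None
```

```bash
python3 -c "
from h import *
a=load('top1.npz')['image'];b=load('top6.npz')['image']
cv2.imwrite('pics/cmp.png',cv2.resize(np.hstack([a[120:210,130:260],b[120:210,130:260]])[...,::-1],None,fx=3,fy=3))"
```

```text
(no output)
```

View pics/cmp.png

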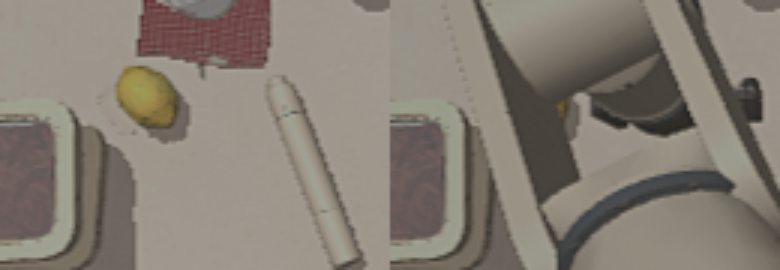

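The loose mill is snapped into both clips of the empty holder, lying fully home and released, and I handed the job in at about 14.6 s. I gripped it at its middle and set it in line with the clips. I pressed it down slowly until it snapped in (about 12 N), lowered it until it touched the saddles (14 N at most), eased off, opened the gripper and backed away.

- **Seating:** in both camera views the mill's axis is 51–52 mm above the worktop along its whole length (52 mm is fully seated). Its middle is within about 2 mm of the holder's centre, both lengthwise and sideways.
- **Other objects:** the other mill, garlic, candle and tomato show no change in the top image.
- **Not confirmed:** the lemon check failed because the arm hid most of the lemon in the last top view. A strip of it still shows there, and I never took the arm near it. I made no before-and-after check of the red holder, but nothing was moved close to it.

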